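Clip the radio's back panel on and lock it with its pin

TASK

The radio's plywood back panel is lying loose on its four snap clips: press it down evenly, without letting it tip up, until all four clips have clicked through and the panel lies flat on the case. Then take the lock pin with the big round head from the rack and push it fully home through the panel's round hole into the radio, and let go; leave the dowel and the bolt standing in the rack.

Things in the scene. Friction and masses are not known exactly. Their poses are not given: they have to be found in the camera images.
- radio: wooden table radio 150 x 210 x 64 mm, fixed, lying on its front, open back up, with four white snap clips near its corners. Origin: middle of its underside; z up; its 210 mm side runs along y; +x is the side with the steel carrying handle (sticks out 33 mm, 40 mm up); two black knobs stick out 16 mm at -y. Its rim is 64 mm above the table
- panel: loose plywood panel 140 x 200 x 6 mm, about 0.15 kg; origin: centre of its underside, axes as the radio's. Starts level with its square holes resting on the noses, underside 12 mm above the rim, not clicked. Home, it lies on the rim and the noses stand 15 mm above it. Press its bare top about 30 mm in from a nose; pressed outside the noses it tips
- clip0 (a point): far left (+x, +y) clip, at (52, 80) mm in the radio's x, y: centre of the shoulder on which the panel comes to rest, level with the rim. Above it a 13.5 mm square neck and a tapered nose with two sprung barbs, ending 21 mm above the rim. It gives way when pressed with about 8 to 16 N beside it and then holds the panel down
- clip1 (a point): far right (+x, -y) clip, at (52, -80) mm in the radio's x, y: centre of the shoulder on which the panel comes to rest, level with the rim. Above it a 13.5 mm square neck and a tapered nose with two sprung barbs, ending 21 mm above the rim. It gives way when pressed with about 8 to 16 N beside it and then holds the panel down
- clip2 (a point): near left (-x, +y) clip, at (-52, 80) mm in the radio's x, y: centre of the shoulder on which the panel comes to rest, level with the rim. Above it a 13.5 mm square neck and a tapered nose with two sprung barbs, ending 21 mm above the rim. It gives way when pressed with about 8 to 16 N beside it and then holds the panel down
- clip3 (a point): near right (-x, -y) clip, at (-52, -80) mm in the radio's x, y: centre of the shoulder on which the panel comes to rest, level with the rim. Above it a 13.5 mm square neck and a tapered nose with two sprung barbs, ending 21 mm above the rim. It gives way when pressed with about 8 to 16 N beside it and then holds the panel down
- hole0 (a point): far left (+x, +y) 15 mm square hole of the panel: its centre, on the panel's top face; about 82 mm above the table at the start, 70 mm (up to 71.5) when clicked home over clip0
- hole1 (a point): far right (+x, -y) 15 mm square hole of the panel: its centre, on the panel's top face; about 82 mm above the table at the start, 70 mm (up to 71.5) when clicked home over clip1
- hole2 (a point): near left (-x, +y) 15 mm square hole of the panel: its centre, on the panel's top face; about 82 mm above the table at the start, 70 mm (up to 71.5) when clicked home over clip2
- hole3 (a point): near right (-x, -y) 15 mm square hole of the panel: its centre, on the panel's top face; about 82 mm above the table at the start, 70 mm (up to 71.5) when clicked home over clip3
- lock (a point): mouth of a 13 mm round vertical blind hole, 50 mm deep, in a block inside the radio, level with the rim (64 mm above the table), at (30, 0) mm in the radio's x, y. The panel's one round hole (15 mm) lies over it
- pin_head (a point): steel lock pin 68 mm long, 0.06 kg: tapered-end shank 10 mm thick, 46 mm long, under a cylindrical head 28 mm across, 22 mm tall. This point: centre of the head, 57 mm above the lower end; z up along the pin. Starts upright in a rack hole, head's underside 16 mm above the rack (point 67 mm above the table). Home, the head lies on the panel (point 81 mm above the table)
- rack: drilled light-wood block 140 x 52 x 40 mm, fixed. Origin: centre of its underside; its length and its row of three holes (13 mm wide, 30 mm deep, at x = -48, 0 and +48 mm) run along its x axis. The pin, a dowel and a bolt stand in the holes, in any order
- dowel_top (a point): top end of a plain light-wood dowel without a head, 10 mm thick, 95 mm long, standing in the rack; not needed
- bolt_top (a point): top of a dark steel bolt, 10 mm thick, 64 mm long, with a small flat head 18 mm across and 6 mm thick, standing in the rack; not needed
Not all that is in view belongs to the job. Of the things shaped like the part that bears pin_head, the bare steel one is meant.

How it is judged:
By the outcome, as a careful person would: the job done as asked, in the order asked, and still so for the second after the job is handed in, with the robot touching nothing.
It also fails if it takes over 58 s, if anything falls off the work surface, if the arm or the gripper's body presses on something with over 40 N, if the wrist force passes 120 N, or if a joint passes its speed limit or range.

ROBOT

A 6-joint arm with a two-finger parallel gripper is mounted at the origin on the work surface. World frame = base frame: x ahead of the robot, y to its left, z up, the work surface at z = 0. Lengths are in m, angles in rad, forces in N, time in s.
With the tool pointing down it reaches from about 0.425 to 0.95 m from the base axis. Payload 3.5 kg.
Tool frame: the origin (TCP) lies at the very end of the fingers, on their centre line; the grasp point (between the pads) lies 19 mm behind it (grip_depth is the distance from the TCP to the grasp point, in m); x points along the fingers, z is the direction in which the jaws open and shut, and the axes are right-handed (so a half turn about x gives the same grasp; the last joint's range is limited). The gripper opens to 85 mm and grips with 20 to 120 N. Pads are 22 mm wide; open, the fingers measure 114 mm over their backs; the gripper's body (76 mm by 85 mm) begins 54 mm behind the grasp point. The pads swing forward as they close: fully open they stand 13 mm farther back than shut.
Start: joints at [-1.402, 0.286, 1.577, -0, 1.279, -0.15], TCP at [0.212, -0.641, 0.231] pointing down, gripper open.
Joint ranges: [-2.77, 2.77], [-0.9, 2.22], [0.21, 2.48], [-1.53, 4.67], [0.24, 2.81], [-2.84, 2.84]. Speed limits (rad/s): [2.79, 2.79, 3.14, 3.14, 3.14, 3.14].

INTERFACE

Orientations are given as a unit quaternion [x, y, z, w].
In Python, from plant import get_state, read_camera, calibration, sign_off, recognise, grip_depth gives the robot as it stands. The module is installed in compiled form; this text tells all that it offers.
- The arm moves only by the tool servo_tool, never from a script. Its argument "deltas" is a list that holds one entry, the list of rows, each a list of 4 numbers: the shift along the world's x, y, z scaled (see below), then the turn about the world's z scaled (see below). In form: [[[tx, ty, tz, spin], ...]]. A call has exactly 5 rows; each row is the pose to reach, as a shift and turn from the pose commanded when the call began; what a row does not reach only later rows make up. The controller multiplies each number of a shift by 10 cm and each number of a turn by 90 degrees. A row lasts 1/10 s, in which the tool goes at most 50 mm and 8.59 degrees, less where a joint would pass 70% of its speed; a pose out of reach is approached as far as the arm can. A call with a number of a shift or a turn outside -1 to 1 is refused whole. A call with a gripper value outside its range is refused whole. "claw" is the gripper's target within -1 to 1 (fully open at 1, half-way at 0, shut at -1), set as the call begins (left out, the last holds). The fingers move at their own pace and stop on an object; "force" is the grip in N (left out, the last holds). Time passes only in rows, so rows that repeat a pose let the fingers close, or fill a call up. It gives the time, the measured TCP pose, the force and the opening at its end, in the units of the state.
- get_state(): the state, without advancing time (a new reading comes with each control period).
- read_camera(name): name is "scene" or "top" or "wrist"; returns the picture (400x640x3 uint8, blue, green, red); there is no depth.
- calibration(name): a dict with "intrinsics" (3x3 intrinsics, pixels), "R" (3x3) and "t" (3): a world point X has camera coordinates R X + t; the wrist camera has in their place "T_tool_cam" (4x4, takes a point from camera to tool coordinates, whose origin is the TCP and whose axes are the tool frame's). Camera axes: x right, y down, z forward; pixel columns grow to the right and rows downward; lengths in m; the calibration is good to about 2 mm. A picture is of the moment at which its call begins: read the wrist's pose just before it. calibration takes no time and is no camera call.
- sign_off(): hands the job in, once; it reports no verdict.
Trained networks look in the newest picture that a camera, given by its name, has taken for a name from the list of things; names that differ only in an ending like _2 or _b are one class to them, and where a whole thing is asked for, a point or a joint stands for the part that bears it (a point fixed in the world has none). Each returns a list of dicts, best first, with "p" (0 to 1); they miss things now and then, are a little off and sometimes report something else, mostly with a low value. They report only what shows in the picture. A call takes as long as a camera call. They do not tell look-alikes from the thing itself.
- recognise(camera, query): "at" ([x, y, z] in m, in world coordinates, good to about 4 mm: the middle of the surface that is visible of it).
The state is a dict: "time": time; "qpos": joint angles; "dq": joint speeds; "joint_efforts": joint torques, N m; "eef_pos": TCP position; "tcp_rot": TCP orientation; "contact_force": force on the tool from outside, world axes, zero at the start; "wrist_torque": the same for the moment, N m; "opening": opening from 0.0 (shut) to 1.0 (fully open).
Only numpy, scipy, OpenCV 4.12 (cv2) and the standard library are available. Lean on these libraries where they do the work, as an engineer would, in place of code of your own. Each camera call takes 0.05 s, during which the arm holds its last target. There are 200 camera calls.

## Working session

There is one attempt and no reset: what is moved stays moved. The work goes in short steps, Python scripts to look and compute and a tool call to move; the robot and the scene stay as the last step left them, time stands still between calls to the robot, and variables do not carry over. Pictures are saved under pics/ and viewed, about 8 in all and at most 12, crops included, and the job is handed in when it is done.

Besides the shell and the picture viewer there is one more tool, called after "Request:" as name(argument=value, ...) on one line, values as JSON. servo_tool: Moves the arm, as the interface text tells. Its arguments: {"type":"object","properties":{"deltas":{"type":"array"},"claw":{"type":"number"},"force":{"type":"number"}},"required":["deltas"]}

```bash
mkdir -p pics; python3 - <<'E'
from plant import *
import cv2,numpy as np
print(get_state(),grip_depth)
for c in ["scene","top"]:
    im=read_camera(c); cv2.imwrite(f"pics/{c}0.png",im)
    k=calibration(c); print(c,k["intrinsics"],k["R"],k["t"])
    for q in ["radio","panel","rack","pin_head","dowel_top","bolt_top","lock","hole0","hole1","hole2","hole3","clip0","clip3"]:
        print(q,[(np.round(d["at"],3).tolist(),round(d["p"],2)) for d in recognise(c,q)[:4]])
print(calibration("wrist"))
E
```

```text
{'time': 0.0, 'qpos': array([-1.40201705e+00,  2.87197975e-01,  1.57820491e+00, -5.52573322e-06,
        1.27857153e+00, -1.49995350e-01]), 'dq': array([ 0.00057076,  0.00244019, -0.00121517,  0.00078753, -0.00044135,
       -0.00012145]), 'joint_efforts': array([-5.30910675e-04, -4.05985022e+01, -2.92623639e+01, -1.85881718e-04,
        5.94663681e-03, -9.82505064e-07]), 'eef_pos': array([ 0.2114644 , -0.64032333,  0.22991052]), 'tcp_rot': array([ 0.41489343,  0.57362125, -0.41371646,  0.57241662]), 'contact_force': array([-0.75717554, -0.35194085,  0.22700587]), 'wrist_torque': array([ 0.00788641, -0.01346026,  0.05197602]), 'opening': 0.9992597404763971} 0.0187
scene [[381.19184059   0.         321.42608622]
 [  0.         381.19184059 195.59055885]
 [  0.           0.           1.        ]] [[-0.91968158  0.3924223   0.01380314]
 [ 0.27980247  0.67959814 -0.67812753]
 [-0.27549296 -0.61979925 -0.73481462]] [ 0.48198145 -0.13567603  0.9923554 ]
radio [([0.596, 0.024, 0.044], 0.85)]
panel [([0.575, -0.061, 0.087], 0.81)]
rack [([0.539, 0.295, 0.036], 0.72), ([0.6, 0.025, 0.048], 0.
[... 1492 characters left out ...]
 -0.07, 0.082], 0.75)]
hole2 [([0.563, -0.07, 0.082], 0.75)]
hole3 [([0.563, -0.07, 0.082], 0.75)]
clip0 [([0.541, -0.069, 0.05], 0.94)]
clip3 [([0.541, -0.069, 0.05], 0.94)]
{'intrinsics': array([[307.74642808,   0.        , 319.55014672],
       [  0.        , 307.74642808, 198.67286138],
       [  0.        ,   0.        ,   1.        ]]), 'T_tool_cam': array([[-6.60371193e-04, -2.69546292e-01,  9.62987207e-01,
        -1.42276056e-01],
       [ 9.02867635e-04, -9.62987185e-01, -2.69545667e-01,
         6.76062085e-02],
       [ 9.99999374e-01,  6.91449788e-04,  8.79293620e-04,
         8.61571697e-04],
       [ 0.00000000e+00,  0.00000000e+00,  0.00000000e+00,
         1.00000000e+00]])}
```

View pics/scene0.png

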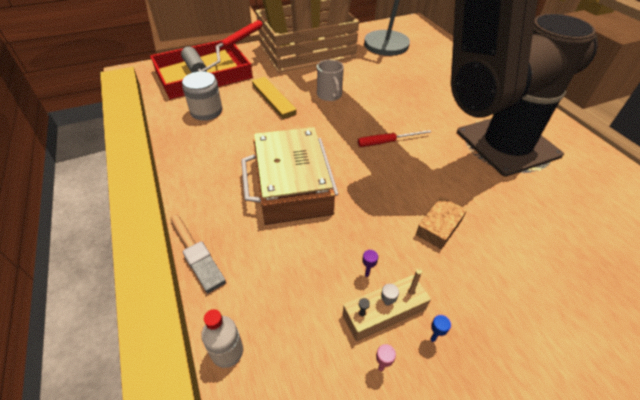

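View pics/top0.png

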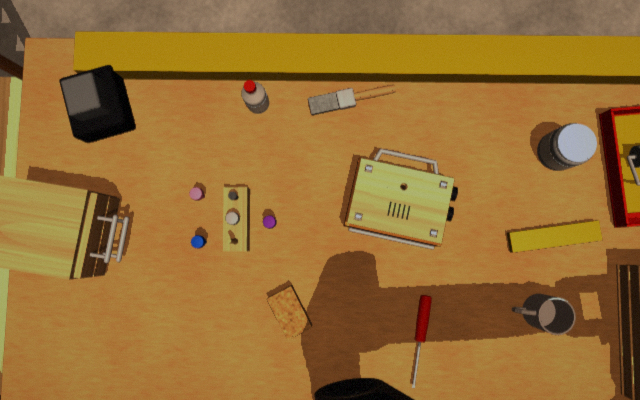

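The pin is the steel head in the middle of the rack, at scene (390,294) and top (233,217). Purple, blue and pink pins stand beside the rack as decoys. The panel sits on the radio at top (402,200), with its round hole at (404,187). I'll zoom in to get the nose positions.

```bash
python3 - <<'E'
import cv2,numpy as np
im=cv2.imread("pics/top0.png")
a=cv2.resize(im[145:255,340:465],None,fx=5,fy=5,interpolation=cv2.INTER_CUBIC)
b=cv2.resize(im[180:256,215:250],None,fx=5,fy=5,interpolation=cv2.INTER_CUBIC)
o=np.zeros((550,800,3),np.uint8); o[:,:625]=a; o[:380,625:]=b
cv2.imwrite("pics/z0.png",o)
E
```

```text
(no output)
```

View pics/z0.png

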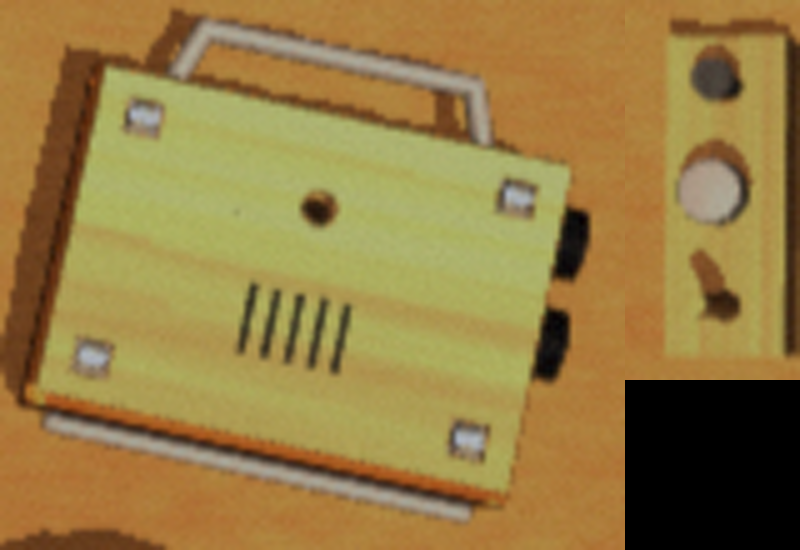

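Crop: noses sit at top pixels (369,168), (444,185), (358,216) and (434,233), the round hole at (404,187) and the pin head at (232,218).

```bash
cat > h.py <<'E'
from plant import *
import cv2,numpy as np
from scipy.spatial.transform import Rotation as Ro
def ray(c,uv,z,T=None):
    k=calibration(c); d=np.linalg.inv(k["intrinsics"])@[uv[0],uv[1],1]
    if c=="wrist":
        s=T or get_state(); R=Ro.from_quat(s["tcp_rot"]).as_matrix(); M=k["T_tool_cam"]
        o=s["eef_pos"]+R@M[:3,3]; d=R@M[:3,:3]@d
    else: o=-k["R"].T@k["t"]; d=k["R"].T@d
    return o+d*(z-o[2])/d[2]
def fit(A,B):
    a=A-A.mean(0);b=B-B.mean(0)
    th=np.arctan2((a[:,0]*b[:,1]-a[:,1]*b[:,0]).sum(),(a*b).sum()); c,s=np.cos(th),np.sin(th); R=np.array([[c,-s],[s,c]])
    t=B.mean(0)-R@A.mean(0); return th,t,R,B-(A@R.T+t)
L=np.array([[52,80],[52,-80],[-52,80],[-52,-80],[30,0]])/1000
E
python3 - <<'E'
from h import *
P=[(369,168.4),(443.6,184.6),(358.4,216.4),(433.8,233),(403.8,186.6)]
B=np.array([ray("top",p,z)[:2] for p,z in zip(P,[.084]*4+[.082])])
th,t,R,e=fit(L,B); print(np.degrees(th),t,(e*1e3).round(1).tolist(),"lock",R@L[4]+t)
print("pin",ray("top",(232.4,218),.078), "scene",ray("scene",(390,294),.07))
# rack ends
print([ray("top",p,.04) for p in [(223.3,187),(247.5,187),(223.3,251),(247.5,251)]])
k=calibration("wrist")["T_tool_cam"]
s=get_state(); print(s["time"],Ro.from_quat(s["tcp_rot"]).as_matrix())
for n in [(0,50),(0,-50),(0,0)]: print(n,R@(np.array(n)/1000)+t)
E
```

```text
-11.718349828833688 [ 0.56862042 -0.07262846] [[-0.2, -0.2], [-0.1, 0.0], [0.1, 0.1], [0.1, -0.1], [0.1, 0.2]] lock [ 0.59799516 -0.07872149]
pin [0.52748973 0.28126966 0.078     ] scene [0.52685525 0.28723963 0.07      ]
[array([0.59730203, 0.31074788, 0.04      ]), array([0.59797275, 0.25754908, 0.04      ]), array([0.45758761, 0.30631617, 0.04      ]), array([0.458333  , 0.25371076, 0.04      ])]
1.4 [[-3.91460873e-08  9.49601877e-01  3.13458570e-01]
 [-5.17847287e-05  3.13458570e-01 -9.49601876e-01]
 [-9.99999999e-01 -1.62695402e-05  4.91626049e-05]]
(0, 50) [ 0.57877547 -0.02367057]
(0, -50) [ 0.55846538 -0.12158635]
(0, 0) [ 0.56862042 -0.07262846]
```

Request:
servo_tool(deltas=[[[0.105, 0.176, 0, 0.019], [0.21, 0.352, 0, 0.038], [0.315, 0.528, 0, 0.057], [0.42, 0.704, 0, 0.076], [0.525, 0.88, 0, 0.095]]], claw=1)

```text
time: 1.9
eef_pos: [0.2645, -0.5522, 0.2314]
tcp_rot: [0.37, 0.603, -0.37, 0.603]
contact_force: [-0.1, 0.8, -0.4]
opening: 1.003
```

Request:
servo_tool(deltas=[[[0.105, 0.176, 0, 0.019], [0.21, 0.352, 0, 0.038], [0.315, 0.528, 0, 0.057], [0.42, 0.704, 0, 0.076], [0.525, 0.88, 0, 0.095]]])

```text
time: 2.4
eef_pos: [0.3175, -0.4635, 0.2314]
tcp_rot: [0.324, 0.629, -0.324, 0.629]
contact_force: [-0.3, 0.7, 0.5]
opening: 1.002
```

Request:
servo_tool(deltas=[[[0.105, 0.176, 0, 0.019], [0.21, 0.352, 0, 0.038], [0.315, 0.528, 0, 0.057], [0.42, 0.704, 0, 0.076], [0.525, 0.88, 0, 0.095]]])

```text
time: 2.9
eef_pos: [0.3698, -0.3754, 0.2314]
tcp_rot: [0.276, 0.651, -0.276, 0.651]
contact_force: [0.3, -0.0, 0.1]
opening: 1.003
```

Request:
servo_tool(deltas=[[[0.105, 0.176, 0, 0.019], [0.21, 0.352, 0, 0.038], [0.315, 0.528, 0, 0.057], [0.42, 0.704, 0, 0.076], [0.525, 0.88, 0, 0.095]]])

```text
time: 3.4
eef_pos: [0.4221, -0.2874, 0.2314]
tcp_rot: [0.227, 0.67, -0.227, 0.67]
contact_force: [-0.8, -0.2, -0.5]
opening: 0.999
```

Request:
servo_tool(deltas=[[[0.105, 0.176, 0, 0.019], [0.21, 0.352, 0, 0.038], [0.315, 0.528, 0, 0.057], [0.42, 0.704, 0, 0.076], [0.525, 0.88, 0, 0.095]]])

```text
time: 3.9
eef_pos: [0.4745, -0.1994, 0.2314]
tcp_rot: [0.176, 0.685, -0.176, 0.685]
contact_force: [0.1, 1.2, -0.7]
opening: 0.998
```

Request:
servo_tool(deltas=[[[0.105, 0.176, -0.08, 0.019], [0.21, 0.352, -0.16, 0.038], [0.315, 0.528, -0.24, 0.057], [0.42, 0.704, -0.32, 0.076], [0.525, 0.88, -0.4, 0.095]]])

```text
time: 4.4
eef_pos: [0.5268, -0.1113, 0.1911]
tcp_rot: [0.124, 0.696, -0.125, 0.696]
contact_force: [0.9, 0.1, 0.0]
opening: 1.0
```

Request:
servo_tool(deltas=[[[0.08, -0.02, -0.08, 0.025], [0.16, -0.05, -0.16, 0.05], [0.24, -0.08, -0.25, 0.075], [0.32, -0.1, -0.33, 0.097], [0.32, -0.1, -0.33, 0.097]]])

```text
time: 4.9
eef_pos: [0.5583, -0.1221, 0.1571]
tcp_rot: [0.072, 0.704, -0.071, 0.703]
contact_force: [0.6, 0.0, -0.2]
opening: 1.0
```

```bash
python3 - <<'E'
from h import *
s=get_state();im=read_camera("wrist"); cv2.imwrite("pics/w1.png",im)
k=calibration("wrist");M=k["T_tool_cam"];R=Ro.from_quat(s["tcp_rot"]).as_matrix()
print(s["eef_pos"],R[:,2],s["contact_force"])
th=np.radians(-11.718);c,q=np.cos(th),np.sin(th)
for l in L:
    p=np.array([[c,-q],[q,c]])@l+[.56862,-.07263]
    X=np.r_[p,.084 if l[1] else .082]
    x=M[:3,:3].T@(R.T@(X-s["eef_pos"])-M[:3,3]); u=k["intrinsics"]@x; u=u[:2]/u[2]; print(l,u.round(1))
    if (abs(u)<2000).all(): cv2.drawMarker(im,tuple(int(v) for v in u.round()),(0,0,255),0,8,1)
cv2.imwrite("pics/w1m.png",im)
E
```

```text
[ 0.55829808 -0.12206808  0.1570533 ] [ 0.97945235 -0.20166377 -0.00219254] [ 0.56799079  0.0432478  -0.20802401]
[0.052 0.08 ] [404.6   6.2]
[ 0.052 -0.08 ] [388.3 245. ]
[-0.052  0.08 ] [236.4   5.9]
[-0.052 -0.08 ] [251.2 244.6]
[0.03 0.  ] [363.3 137.5]
```

View pics/w1m.png

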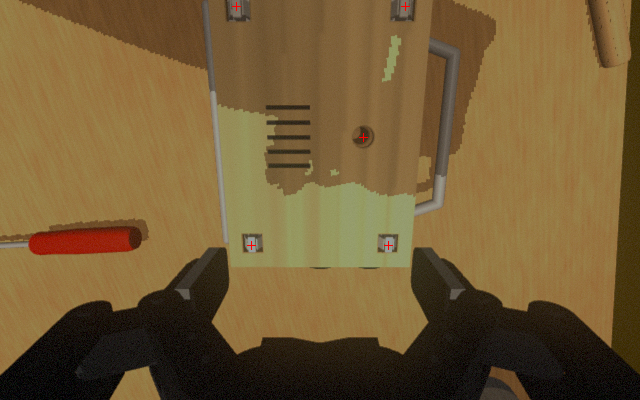

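Projected markers match the noses at (237,7), (405,7), (252,244), (389,243) and the hole at (363,137) to about 1 px. The open jaws straddle x = ±50 at y = −50, so I can press that clip pair together.

Request:
servo_tool(deltas=[[[0, 0, -0.15, 0], [0, 0, -0.3, 0], [0, 0, -0.45, 0], [0, 0, -0.6, 0], [0, 0, -0.65, 0]]])

```text
time: 5.45
eef_pos: [0.5568, -0.1223, 0.0902]
tcp_rot: [0.073, 0.705, -0.072, 0.702]
contact_force: [-0.1, -0.7, 0.1]
opening: 1.0
```

Request:
servo_tool(deltas=[[[0, 0, -0.03, 0], [0, 0, -0.06, 0], [0, 0, -0.09, 0], [0, 0, -0.12, 0], [0, 0, -0.15, 0]]])

```text
time: 5.95
eef_pos: [0.5589, -0.1231, 0.0786]
tcp_rot: [0.072, 0.703, -0.072, 0.704]
contact_force: [-0.5, -0.3, 0.1]
opening: 0.998
```

Request:
servo_tool(deltas=[[[0, 0, -0.03, 0], [0, 0, -0.06, 0], [0, 0, -0.08, 0], [0, 0, -0.1, 0], [0, 0, -0.12, 0]]])

```text
time: 6.45
eef_pos: [0.5589, -0.1231, 0.0672]
tcp_rot: [0.072, 0.703, -0.072, 0.703]
contact_force: [-2.2, 0.5, 8.1]
opening: 0.996
```

Request:
servo_tool(deltas=[[[0, 0, -0.02, 0], [0, 0, -0.03, 0], [0, 0, -0.04, 0], [0, 0, -0.05, 0], [0, 0, -0.05, 0]]])

```text
time: 6.95
eef_pos: [0.5599, -0.1234, 0.0659]
tcp_rot: [0.071, 0.703, -0.072, 0.704]
contact_force: [-6.8, 3.5, 19.9]
opening: 1.001
```

Request:
servo_tool(deltas=[[[0, 0, -0.01, 0], [0, 0, -0.02, 0], [0, 0, -0.03, 0], [0, 0, -0.04, 0], [0, 0, -0.04, 0]]])

```text
time: 7.45
eef_pos: [0.5602, -0.1236, 0.0598]
tcp_rot: [0.072, 0.702, -0.072, 0.704]
contact_force: [-1.4, 0.7, 11.7]
opening: 0.998
```

Request:
servo_tool(deltas=[[[0, 0, -0.01, 0], [0, 0, -0.02, 0], [0, 0, -0.03, 0], [0, 0, -0.04, 0], [0, 0, -0.04, 0]]])

```text
time: 7.95
eef_pos: [0.5603, -0.1235, 0.0592]
tcp_rot: [0.072, 0.703, -0.072, 0.704]
contact_force: [-9.7, 3.4, 27.3]
opening: 0.999
```

```bash
python3 - <<'E'
from h import *
s=get_state();im=read_camera("wrist"); 
print(s["eef_pos"],s["contact_force"],s["wrist_torque"])
sc=read_camera("scene")
o=np.vstack([cv2.resize(im[0:400,120:520],(560,560))])
z=cv2.resize(sc[115:225,235:345],(440,440),interpolation=cv2.INTER_CUBIC)
c=np.zeros((560,800,3),np.uint8);c[:,:400]=cv2.resize(im[60:340,220:420],(400,560));c[:400,400:]=cv2.resize(z,(400,400));cv2.imwrite("pics/p2.png",c)
E
```

```text
[ 0.56030195 -0.12354288  0.05923068] [-9.65878933  3.41537462 27.3144296 ] [ 0.75136611  1.8180478  -0.13673642]
```

View pics/p2.png

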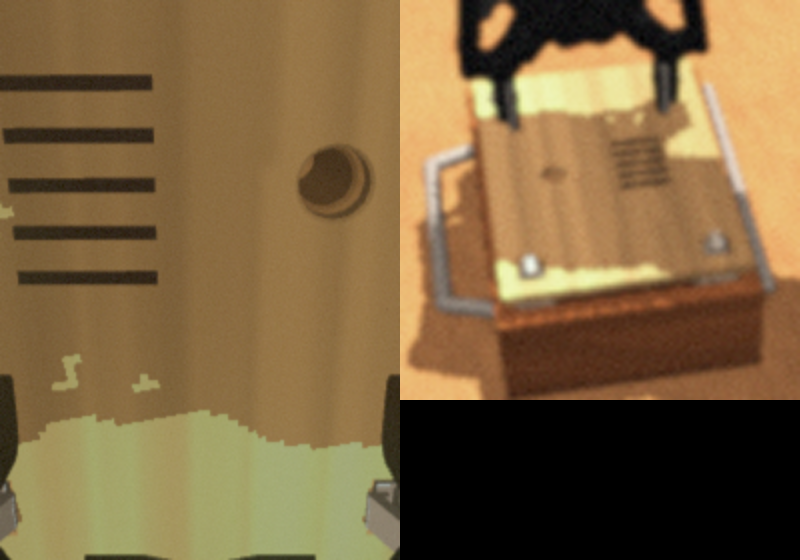

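The +x side looks down and the −x side is still up, so clip1 seems to be in. I'll press on.

Request:
servo_tool(deltas=[[[0, 0, -0.01, 0], [0, 0, -0.02, 0], [0, 0, -0.03, 0], [0, 0, -0.03, 0], [0, 0, -0.03, 0]]])

```text
time: 8.55
eef_pos: [0.5606, -0.1236, 0.0591]
tcp_rot: [0.072, 0.703, -0.072, 0.703]
contact_force: [-16.2, 4.5, 41.7]
opening: 0.999
```

Request:
servo_tool(deltas=[[[0, 0, 0.1, 0], [0, 0, 0.3, 0], [0, 0, 0.5, 0], [0, 0, 0.7, 0], [0, 0, 0.85, 0]]])

```text
time: 9.05
eef_pos: [0.5586, -0.123, 0.136]
tcp_rot: [0.072, 0.703, -0.072, 0.704]
contact_force: [-0.6, -0.5, -0.2]
opening: 1.001
```

```bash
python3 - <<'E'
from h import *
s=get_state();im=read_camera("wrist"); 
print(s["eef_pos"],s["contact_force"])
cv2.imwrite("pics/w3.png",im);sc=read_camera("scene");cv2.imwrite("pics/s3.png",sc)
c=np.zeros((600,800,3),np.uint8);c[:,:400]=cv2.resize(im[0:330,210:430],(400,600));c[:400,400:]=cv2.resize(sc[115:225,235:345],(400,400),interpolation=cv2.INTER_CUBIC);cv2.imwrite("pics/p3.png",c)
E
```

```text
[ 0.55861457 -0.1229669   0.13604421] [-0.57448475 -0.48330062 -0.16154414]
```

View pics/p3.png

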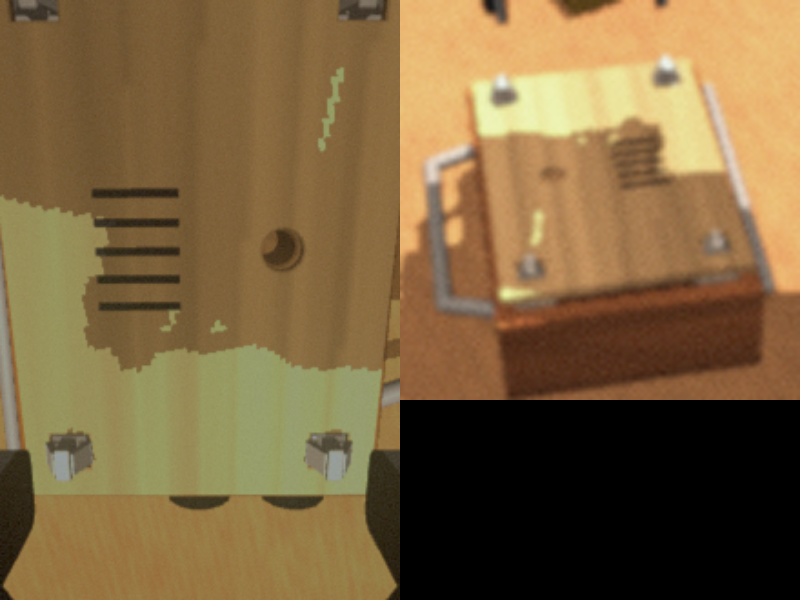

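Both −y clips (1 and 3) are through and their noses stand equally proud, while the +y end is still up. I'll move to the +y pair.

Request:
servo_tool(deltas=[[[0.04, 0.2, 0, 0], [0.08, 0.4, 0, 0], [0.12, 0.6, 0, 0], [0.16, 0.8, 0, 0], [0.2, 0.99, 0, 0]]])

```text
time: 9.65
eef_pos: [0.5778, -0.023, 0.1335]
tcp_rot: [0.072, 0.704, -0.072, 0.702]
contact_force: [0.3, -0.4, 0.2]
opening: 0.995
```

Request:
servo_tool(deltas=[[[0, 0, -0.15, 0], [0, 0, -0.3, 0], [0, 0, -0.45, 0], [0, 0, -0.55, 0], [0, 0, -0.62, 0]]])

```text
time: 10.15
eef_pos: [0.5775, -0.0245, 0.0711]
tcp_rot: [0.073, 0.704, -0.072, 0.702]
contact_force: [0.7, -0.8, 0.5]
opening: 0.999
```

Request:
servo_tool(deltas=[[[0, 0, -0.03, 0], [0, 0, -0.05, 0], [0, 0, -0.07, 0], [0, 0, -0.09, 0], [0, 0, -0.11, 0]]])

```text
time: 10.65
eef_pos: [0.5797, -0.0242, 0.0645]
tcp_rot: [0.072, 0.703, -0.072, 0.704]
contact_force: [-4.4, 0.6, 14.4]
opening: 1.001
```

Request:
servo_tool(deltas=[[[0, 0, -0.01, 0], [0, 0, -0.02, 0], [0, 0, -0.03, 0], [0, 0, -0.04, 0], [0, 0, -0.05, 0]]])

```text
time: 11.15
eef_pos: [0.58, -0.024, 0.0593]
tcp_rot: [0.072, 0.702, -0.072, 0.705]
contact_force: [0.3, 1.9, 5.1]
opening: 0.999
```

Request:
servo_tool(deltas=[[[0, 0, -0.01, 0], [0, 0, -0.02, 0], [0, 0, -0.03, 0], [0, 0, -0.04, 0], [0, 0, -0.05, 0]]])

```text
time: 11.65
eef_pos: [0.5795, -0.0241, 0.0568]
tcp_rot: [0.072, 0.704, -0.072, 0.703]
contact_force: [-13.2, 2.3, 28.4]
opening: 1.0
```

Request:
servo_tool(deltas=[[[0, 0, -0.01, 0], [0, 0, -0.02, 0], [0, 0, -0.03, 0], [0, 0, -0.04, 0], [0, 0, -0.04, 0]]])

```text
time: 12.15
eef_pos: [0.5796, -0.0241, 0.0567]
tcp_rot: [0.072, 0.704, -0.072, 0.703]
contact_force: [-21.5, 3.8, 42.9]
opening: 0.999
```

Solid stop at 0.0567, matching the predicted 0.0568. Lift and check.

Request:
servo_tool(deltas=[[[0, 0, 0.15, 0], [0, 0, 0.35, 0], [0, 0, 0.6, 0], [0, 0, 0.8, 0], [0, 0, 1.0, 0]]])

```text
time: 12.65
eef_pos: [0.5779, -0.024, 0.148]
tcp_rot: [0.072, 0.704, -0.072, 0.703]
contact_force: [-0.0, -0.6, 0.3]
opening: 1.001
```

Request:
servo_tool(deltas=[[[-0.1, 0.2, 0.08, 0], [-0.2, 0.4, 0.16, 0], [-0.2, 0.6, 0.24, 0], [-0.2, 0.8, 0.3, 0], [-0.2, 1.0, 0.35, 0]]])

```text
time: 13.15
eef_pos: [0.558, 0.0767, 0.1825]
tcp_rot: [0.072, 0.704, -0.072, 0.703]
contact_force: [0.6, 0.2, -0.5]
opening: 1.002
```

```bash
python3 - <<'E'
from h import *
s=get_state(); print(s["time"],s["eef_pos"],s["contact_force"])
sc=read_camera("scene");cv2.imwrite("pics/s4.png",sc);t=read_camera("top");cv2.imwrite("pics/t4.png",t)
c=np.zeros((440,800,3),np.uint8);c[:400,:400]=cv2.resize(sc[115:225,235:345],(400,400),interpolation=cv2.INTER_CUBIC);c[:,400:]=cv2.resize(t[145:255,350:450],(400,440),interpolation=cv2.INTER_CUBIC);cv2.imwrite("pics/p4.png",c)
E
```

```text
13.15 [0.55802358 0.07666409 0.18254122] [ 0.64019895  0.21697366 -0.46344777]
```

View pics/p4.png

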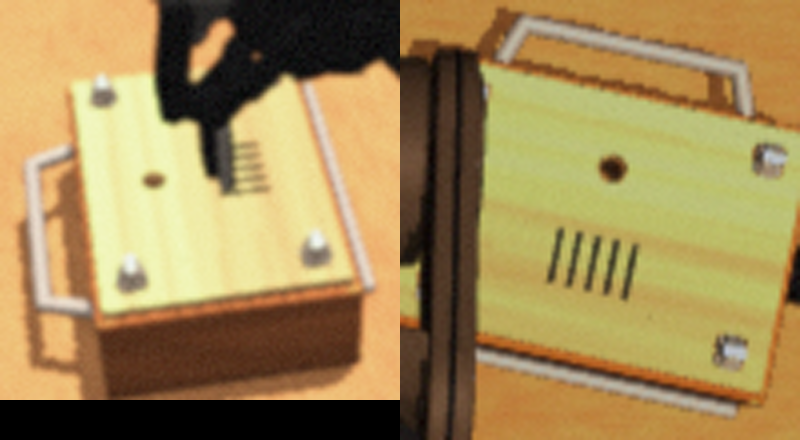

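All four noses now stand proud and the panel looks flat. On to the pin: turn the jaws across the rack and open them only partway, to clear the purple decoy.

Request:
servo_tool(deltas=[[[-0.03, 0.2, 0.05, -0.086], [-0.06, 0.4, 0.1, -0.172], [-0.09, 0.6, 0.15, -0.258], [-0.12, 0.8, 0.17, -0.344], [-0.15, 1.0, 0.17, -0.43]]], claw=0.3)

```text
time: 13.75
eef_pos: [0.5434, 0.1758, 0.1995]
tcp_rot: [0.303, 0.639, -0.303, 0.639]
contact_force: [-0.0, -0.7, -0.7]
opening: 0.654
```

Request:
servo_tool(deltas=[[[-0.03, 0.2, 0, -0.086], [-0.06, 0.4, 0, -0.172], [-0.09, 0.6, 0, -0.258], [-0.12, 0.8, 0, -0.344], [-0.15, 1.0, 0, -0.422]]])

```text
time: 14.25
eef_pos: [0.5283, 0.2758, 0.1989]
tcp_rot: [0.494, 0.506, -0.495, 0.505]
contact_force: [0.3, -0.2, -0.2]
opening: 0.647
```

```bash
python3 - <<'E'
from h import *
s=get_state();im=read_camera("wrist"); cv2.imwrite("pics/w5.png",im)
k=calibration("wrist");M=k["T_tool_cam"];R=Ro.from_quat(s["tcp_rot"]).as_matrix()
print(s["time"],s["eef_pos"],R[:,2],s["opening"])
print([(np.round(d["at"],4).tolist(),round(d["p"],2)) for d in recognise("wrist","pin_head")])
X=np.array([.5275,.2813,.078]);x=M[:3,:3].T@(R.T@(X-s["eef_pos"])-M[:3,3]); u=k["intrinsics"]@x; u=u[:2]/u[2];print(u)
cv2.drawMarker(im,tuple(int(v) for v in u.round()),(0,0,255),0,8,1);cv2.imwrite("pics/w5m.png",im)
E
```

```text
14.25 [0.52830146 0.27578069 0.19887378] [ 0.02248076 -0.99974649  0.00125405] 0.6467737004021041
[([0.5833, 0.364, 0.0645], 0.91), ([0.5286, 0.2811, 0.0838], 0.86), ([0.4857, 0.3554, 0.0674], 0.74), ([0.5215, 0.213, 0.065], 0.67)]
[311.69948012 192.95658026]
```

View pics/w5m.png

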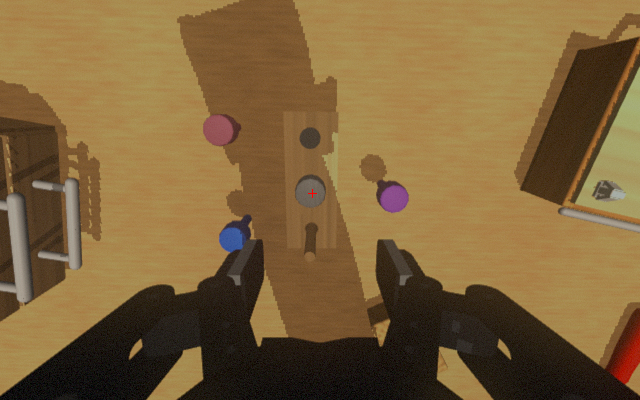

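The steel head is at (310,192), so the pin is at about (0.528, 0.2825). The decoys are clear of the jaws.

Request:
servo_tool(deltas=[[[0, 0.03, -0.1, 0], [0, 0.06, -0.25, 0], [0, 0.067, -0.45, 0], [0, 0.067, -0.6, 0], [0, 0.067, -0.75, 0]]])

```text
time: 14.85
eef_pos: [0.5281, 0.2819, 0.123]
tcp_rot: [0.492, 0.507, -0.494, 0.507]
contact_force: [-0.1, -0.3, -0.0]
opening: 0.651
```

Request:
servo_tool(deltas=[[[0, 0, -0.2, 0], [0, 0, -0.4, 0], [0, 0, -0.6, 0], [0, 0, -0.7, 0], [0, 0, -0.75, 0]]])

```text
time: 15.35
eef_pos: [0.5278, 0.2822, 0.0486]
tcp_rot: [0.492, 0.507, -0.494, 0.507]
contact_force: [0.8, 0.3, 0.6]
opening: 0.646
```

Request:
servo_tool(deltas=[[[0, 0, 0, 0], [0, 0, 0, 0], [0, 0, 0, 0], [0, 0, 0, 0], [0, 0, 0, 0]]], claw=-1, force=40)

```text
time: 15.85
eef_pos: [0.5292, 0.283, 0.0513]
tcp_rot: [0.493, 0.507, -0.492, 0.507]
contact_force: [0.3, -0.5, 1.7]
opening: 0.313
```

Request:
servo_tool(deltas=[[[0, 0, 0.1, 0], [0, 0, 0.3, 0], [0, 0, 0.55, 0], [0, 0, 0.8, 0], [0, 0, 1.0, 0]]], force=60)

```text
time: 16.35
eef_pos: [0.5289, 0.2829, 0.1527]
tcp_rot: [0.493, 0.507, -0.492, 0.507]
contact_force: [-0.0, 0.2, -1.0]
opening: 0.308
```

Request:
servo_tool(deltas=[[[0.0, -0.1, 0.15, 0], [0.04, -0.3, 0.3, 0], [0.08, -0.5, 0.4, 0], [0.12, -0.75, 0.4, 0], [0.16, -1.0, 0.4, 0]]])

```text
time: 16.85
eef_pos: [0.5445, 0.1813, 0.191]
tcp_rot: [0.493, 0.507, -0.493, 0.507]
contact_force: [0.0, 0.5, -0.8]
opening: 0.308
```

```bash
python3 - <<'E'
from h import *
s=get_state();print(s["eef_pos"],s["opening"],s["contact_force"])
im=read_camera("wrist");sc=read_camera("scene");cv2.imwrite("pics/s6.png",sc);cv2.imwrite("pics/w6.png",im)
c=np.hstack([cv2.resize(im[140:340,220:420],(400,400)),cv2.resize(sc[130:330,260:460],(400,400))]);cv2.imwrite("pics/p6.png",c)
E
```

```text
[0.54447392 0.18132282 0.19104929] 0.30837436364644766 [ 0.02691865  0.49649932 -0.75467914]
```

View pics/p6.png

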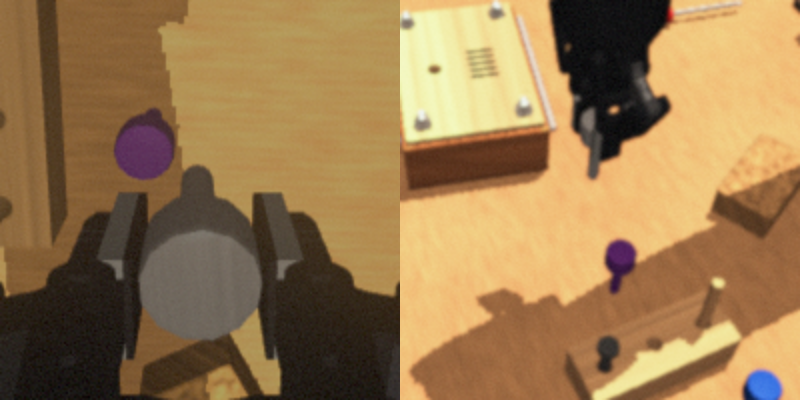

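Pin held. The dowel and bolt are still in the rack. Next I'll get the pin axis offset from the TCP in this view.

```bash
python3 - <<'E'
from h import *
s=get_state();im=cv2.imread("pics/w6.png")
h=ray("wrist",(320,282.5),s["eef_pos"][2]+.0267)-s["eef_pos"]; b=ray("wrist",(318.5,228),s["eef_pos"][2]-.0413)-s["eef_pos"]
print("head off",h,"tip off",b)
p=np.array([.59799,-.07872]); print("to go",p-s["eef_pos"][:2])
# circle of head
r,g=[0,0],cv2.cvtColor(im,cv2.COLOR_BGR2GRAY)
print(cv2.HoughCircles(g[230:340,270:370],cv2.HOUGH_GRADIENT,1,50,param1=80,param2=12,minRadius=24,maxRadius=36))
t=cv2.imread("pics/t4.png");# hole now at z=.070 in t4: crop (613,168)->
print("hole",ray("top",(350+213/4,145+168/4),.070), "nose1",ray("top",(350+370/4,145+160/4),.084))
E
```

```text
head off [-0.00114068 -0.0013503   0.0267    ] tip off [-0.00284375 -0.00064773 -0.0413    ]
to go [ 0.05330075 -0.25855892]
[[[49.5 55.5 31. ]]]
hole [ 0.5987029  -0.07907392  0.07      ] nose1 [ 0.60229293 -0.15920206  0.084     ]
```

Request:
servo_tool(deltas=[[[0.04, -0.2, 0, 0], [0.08, -0.4, 0, 0], [0.12, -0.6, 0, 0], [0.16, -0.8, 0, 0], [0.2, -1.0, 0, 0]]])

```text
time: 17.45
eef_pos: [0.5642, 0.0824, 0.1902]
tcp_rot: [0.493, 0.507, -0.493, 0.507]
contact_force: [-0.1, -0.4, -1.2]
opening: 0.307
```

Request:
servo_tool(deltas=[[[0.04, -0.2, 0, 0], [0.08, -0.4, 0, 0], [0.12, -0.6, 0, 0], [0.16, -0.8, 0, 0], [0.2, -1.0, 0, 0]]])

```text
time: 17.95
eef_pos: [0.5843, -0.0176, 0.1902]
tcp_rot: [0.493, 0.507, -0.493, 0.507]
contact_force: [0.8, 0.8, -0.0]
opening: 0.31
```

Request:
servo_tool(deltas=[[[0.05, -0.2, -0.1, 0], [0.1, -0.4, -0.3, 0], [0.14, -0.57, -0.5, 0], [0.14, -0.57, -0.65, 0], [0.14, -0.57, -0.65, 0]]])

```text
time: 18.45
eef_pos: [0.5964, -0.0733, 0.1221]
tcp_rot: [0.492, 0.509, -0.494, 0.505]
contact_force: [0.1, -0.9, -0.7]
opening: 0.306
```

```bash
python3 - <<'E'
from h import *
s=get_state();print(s["time"],s["eef_pos"],s["opening"],s["contact_force"])
im=read_camera("wrist");cv2.imwrite("pics/w7.png",im)
cv2.imwrite("pics/p7.png",cv2.resize(im[170:300,260:380],None,fx=4.5,fy=4.5,interpolation=cv2.INTER_CUBIC))
E
```

```text
18.45 [ 0.59637371 -0.07328716  0.12211741] 0.30587911074724894 [ 0.10321747 -0.9178711  -0.69262155]
```

View pics/p7.png

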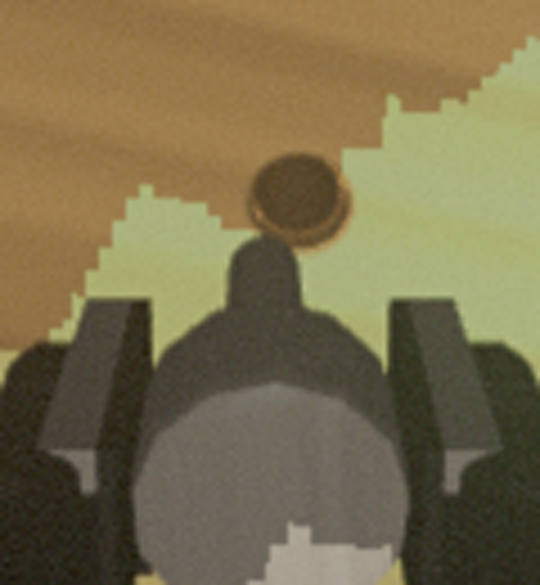

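```bash
python3 - <<'E'
from h import *
s=get_state();e=s["eef_pos"]
h=ray("wrist",(326.7,214.7),.070); t=ray("wrist",(319.1,225.3),e[2]-.0413)
t2=ray("wrist",(318.9,222.7),e[2]-.0413)
hd=ray("wrist",(260+271/4.5,170+497/4.5),e[2]+.0267)
print("hole",h,"tip",t-e,t2-e,"head",hd-e,"delta",(h-t)[:2],(h-t2)[:2],"hole-head",(h-hd)[:2])
E
```

```text
hole [ 0.59920801 -0.07904103  0.07      ] tip [-0.00113612 -0.0008775  -0.0413    ] [ 0.00061368 -0.0007002  -0.0413    ] head [-7.87823664e-05 -1.48942822e-03  2.67000000e-02] delta [ 0.00298586 -0.00498704] [ 0.00123606 -0.00516434] hole-head [ 0.00192853 -0.00437512]
```

Request:
servo_tool(deltas=[[[0.02, -0.04, 0, 0], [0.025, -0.048, -0.03, 0], [0.025, -0.048, -0.07, 0], [0.025, -0.048, -0.11, 0], [0.025, -0.048, -0.14, 0]]])

```text
time: 19.0
eef_pos: [0.6009, -0.0788, 0.111]
tcp_rot: [0.493, 0.507, -0.493, 0.507]
contact_force: [0.5, -0.1, -0.3]
opening: 0.309
```

Request:
servo_tool(deltas=[[[0, 0, -0.02, 0], [0, 0, -0.04, 0], [0, 0, -0.06, 0], [0, 0, -0.08, 0], [0, 0, -0.08, 0]]])

```text
time: 19.5
eef_pos: [0.6009, -0.079, 0.1029]
tcp_rot: [0.493, 0.507, -0.493, 0.507]
contact_force: [0.5, 0.5, -0.3]
opening: 0.307
```

Request:
servo_tool(deltas=[[[-0.015, 0.007, 0, 0], [-0.015, 0.007, -0.03, 0], [-0.015, 0.007, -0.06, 0], [-0.015, 0.007, -0.09, 0], [-0.015, 0.007, -0.09, 0]]])

```text
time: 20.0
eef_pos: [0.5991, -0.0782, 0.0935]
tcp_rot: [0.493, 0.507, -0.493, 0.507]
contact_force: [0.5, 0.2, -0.5]
opening: 0.311
```

Request:
servo_tool(deltas=[[[0, 0, -0.03, 0], [0, 0, -0.06, 0], [0, 0, -0.09, 0], [0, 0, -0.12, 0], [0, 0, -0.12, 0]]])

```text
time: 20.5
eef_pos: [0.5992, -0.0782, 0.0816]
tcp_rot: [0.493, 0.507, -0.493, 0.507]
contact_force: [0.4, 0.0, -1.0]
opening: 0.312
```

Request:
servo_tool(deltas=[[[0, 0, -0.03, 0], [0, 0, -0.06, 0], [0, 0, -0.09, 0], [0, 0, -0.12, 0], [0, 0, -0.13, 0]]])

```text
time: 21.0
eef_pos: [0.5997, -0.0784, 0.07]
tcp_rot: [0.493, 0.507, -0.493, 0.507]
contact_force: [-3.1, 0.2, 7.9]
opening: 0.311
```

Request:
servo_tool(deltas=[[[0, 0, -0.01, 0], [0, 0, -0.02, 0], [0, 0, -0.03, 0], [0, 0, -0.04, 0], [0, 0, -0.05, 0]]])

```text
time: 21.5
eef_pos: [0.5997, -0.0784, 0.0699]
tcp_rot: [0.492, 0.508, -0.493, 0.506]
contact_force: [-13.7, 2.8, 28.9]
opening: 0.311
```

The fingertips have reached the panel, so the head is still about 4–5 mm up. I'll release, then push the head from above with the jaws shut.

Request:
servo_tool(deltas=[[[0, 0, 0.03, 0], [0, 0, 0.06, 0], [0, 0, 0.06, 0], [0, 0, 0.06, 0], [0, 0, 0.06, 0]]], claw=0.1)

```text
time: 22.0
eef_pos: [0.5992, -0.0783, 0.0696]
tcp_rot: [0.493, 0.507, -0.493, 0.507]
contact_force: [0.4, -0.3, -0.5]
opening: 0.553
```

Request:
servo_tool(deltas=[[[0, 0, 0.1, 0], [0, 0, 0.2, 0], [0, 0, 0.3, 0], [0, 0, 0.4, 0], [0, 0, 0.5, 0]]])

```text
time: 22.5
eef_pos: [0.5999, -0.0784, 0.1218]
tcp_rot: [0.493, 0.507, -0.493, 0.507]
contact_force: [0.3, 0.4, 0.4]
opening: 0.556
```

Request:
servo_tool(deltas=[[[0, 0, 0, 0], [0, 0, 0, 0], [0, 0, 0, 0], [0, 0, 0, 0], [0, 0, 0, 0]]], claw=-1)

```text
time: 23.0
eef_pos: [0.5992, -0.0783, 0.1197]
tcp_rot: [0.493, 0.507, -0.493, 0.507]
contact_force: [0.9, -0.1, 0.2]
opening: -0.005
```

```bash
python3 - <<'E'
from h import *
s=get_state();print(s["time"],s["eef_pos"],s["opening"],s["contact_force"])
im=read_camera("wrist");sc=read_camera("scene");t=read_camera("top");cv2.imwrite("pics/w8.png",im);cv2.imwrite("pics/s8.png",sc)
c=np.hstack([cv2.resize(im[130:330,220:420],(400,400)),cv2.resize(sc[110:220,235:345],(400,400),interpolation=cv2.INTER_CUBIC)]);cv2.imwrite("pics/p8.png",c)
E
```

```text
23.0 [ 0.59923667 -0.07826762  0.11969043] -0.005042576261959077 [ 0.92102458 -0.13250909  0.17895397]
```

View pics/p8.png

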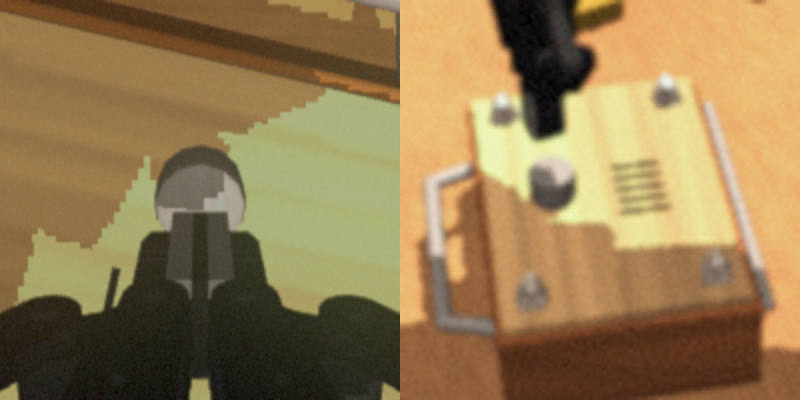

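The pin is standing in the hole. I'll push on the head to seat it; contact at z ≈ 0.092 would mean home.

Request:
servo_tool(deltas=[[[0, 0, -0.06, 0], [0, 0, -0.12, 0], [0, 0, -0.18, 0], [0, 0, -0.22, 0], [0, 0, -0.24, 0]]])

```text
time: 23.65
eef_pos: [0.5991, -0.0782, 0.0954]
tcp_rot: [0.493, 0.507, -0.493, 0.507]
contact_force: [0.7, 0.2, 0.8]
opening: -0.005
```

Request:
servo_tool(deltas=[[[0, 0, -0.02, 0], [0, 0, -0.04, 0], [0, 0, -0.06, 0], [0, 0, -0.08, 0], [0, 0, -0.08, 0]]])

```text
time: 24.15
eef_pos: [0.6001, -0.0785, 0.0921]
tcp_rot: [0.493, 0.507, -0.493, 0.507]
contact_force: [-7.3, 2.0, 14.7]
opening: 0.004
```

Stopped at 0.0921, so the pin is home. Retreat for a final check.

Request:
servo_tool(deltas=[[[0, 0, 0.1, 0], [0, 0, 0.3, 0], [0, 0, 0.5, 0], [0, 0, 0.75, 0], [0, 0, 1.0, 0]]])

```text
time: 24.65
eef_pos: [0.5995, -0.0783, 0.1892]
tcp_rot: [0.493, 0.507, -0.493, 0.507]
contact_force: [-0.0, 0.9, 0.5]
opening: 0.003
```

Request:
servo_tool(deltas=[[[-0.2, 0, 0.1, 0], [-0.4, 0, 0.2, 0], [-0.6, 0, 0.3, 0], [-0.8, 0, 0.4, 0], [-1.0, 0, 0.5, 0]]])

```text
time: 25.15
eef_pos: [0.4989, -0.0783, 0.2389]
tcp_rot: [0.493, 0.507, -0.493, 0.507]
contact_force: [-0.3, -0.3, 0.2]
opening: -0.001
```

```bash
python3 - <<'E'
from h import *
s=get_state();print(s["time"],s["eef_pos"],s["contact_force"])
im=read_camera("wrist");sc=read_camera("scene");t=read_camera("top")
c=np.zeros((600,800,3),np.uint8);c[:300,:400]=cv2.resize(im[0:300,120:520],(400,300));c[300:,:400]=cv2.resize(sc[230:350,320:480],(400,300));c[:400,400:]=cv2.resize(sc[110:220,235:345],(400,400),interpolation=cv2.INTER_CUBIC);c[400:,400:]=cv2.resize(t[150:250,200:400],(400,200));cv2.imwrite("pics/p9.png",c)
E
```

```text
25.15 [ 0.49885348 -0.07834521  0.23889336] [-0.33887782 -0.3149501   0.1633804 ]
```

View pics/p9.png

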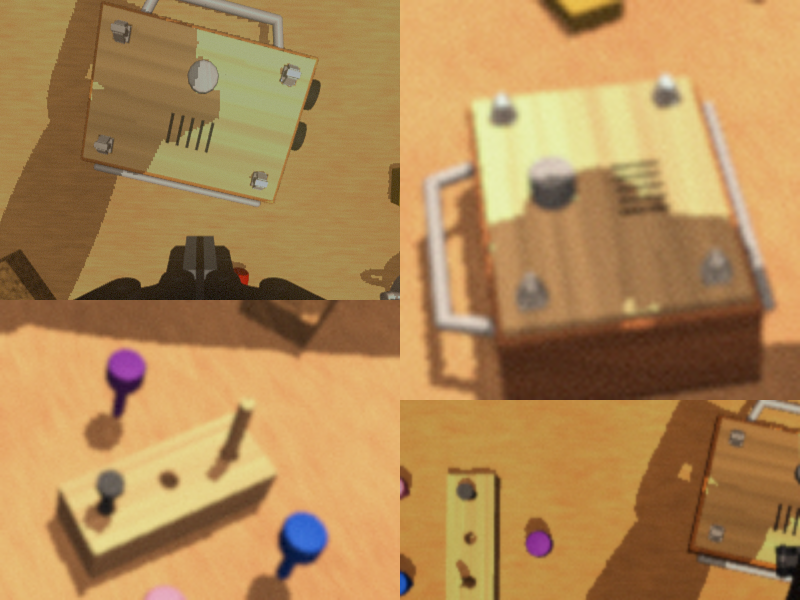

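The picture shows the panel flat with all four noses standing through it, the steel head on the panel, and the dowel and bolt still in the rack. The press heights agree with home at both ends.

```bash
python3 -c "
from plant import *
print(sign_off())"
```

```text
the job is handed in; nothing more can be done
None
```

I pressed the panel home on all four clips, then pushed the bare steel lock pin fully into its hole and let go. I handed the job in at about 25 s of the 58 s allowed.

- **Panel:** I pressed it with the open jaws, first on the two −y clips together and then on the two +y clips. Both presses ended on a hard stop at the height expected for home (TCP z 0.0591 m and 0.0567 m), with a peak vertical fingertip force of about 43 N. That is above the 40 N limit you set for the arm and gripper body, but it came from the fingertips, which I took not to count. The wrist force stayed far below 120 N.
- **Pin:** I lowered it in the grip until the fingertips touched the panel, with the head about 4–5 mm short. I then let go and pushed the head down with the shut fingers; they stopped at 0.0921 m against 0.092 m expected.
- **Last pictures:** The panel looks flat with all four noses standing through it, and the pin's head lies on the panel. The dowel and bolt are still in the rack, the coloured pins look undisturbed, and the robot was clear of everything.
- **Not as expected:** While I pressed, the wrist also read sideways forces of up to about 21 N. During the first press the panel tilted briefly, +x side down, until the second clip of that pair went in. I estimated final hole heights from the press stops and pictures and did not measure them separately.

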